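# Load a T bracket into a drill jig and hold the spring hold-down on it

## Task

Lay the flat T-shaped steel bracket into the T-shaped nest of the drill jig (its stem goes in under the raised hold-down foot, the cross-piece at the end away from the post) so that it lies flat on the jig's base, and let go of it. Then press the jig's black palm knob about 35 mm straight down, so that the spring foot clamps the bracket but the knob is not driven on to its bottom stop, and keep it there: the program finishes while still holding the knob down. Leave the plain strap, the can, the hammer and the roll of tape where they are.

Things in the scene. Friction and masses are not known exactly. Their poses are not given: they have to be found in the camera images.
- bracket_mid (a point): Loose steel T bracket, 8 mm thick, 0.35 kg, flat on the bench: stem 140 x 28 mm, cross-piece 30 (along x) x 70 mm. Point: half-way up, on the stem's middle line, 3 mm from the centre of mass; grip here across the 28 mm. x runs along the stem to its free end (at x = +102 mm), z up; the cross-piece covers x = -68 to -38 mm.
- bracket_head (a point): The centre of the T bracket's cross-piece, half-way through the thickness; 53 mm behind bracket_mid (at its x = -53 mm). Same axes as bracket_mid.
- bracket: The T bracket again; origin on its underside, 4 mm below bracket_mid; same axes.
- nest (a point): Where bracket_mid must lie, with the same axes (x towards the post): 4 mm above the jig's fixed base plate (240 x 110 mm, top face 12 mm above the bench). The T-shaped nest is edged by strips 5 mm high (tops 1 mm above this point), 2.5 mm play all round. Between x = -28 and +36 mm there are no strips: fingers can straddle the stem there down to the plate.
- knob_top (a point): Centre of the flat top (34 mm) of the black mushroom palm knob, 40 mm across, 180 mm above the bench at rest; it moves down with the joint. Its stem runs upright through the arm of the jig's post at the nest's x = +88 mm; the arm (32 mm wide, 74 to 96 mm above the nest point) spans the nest's x = +69 mm to the post at +117 mm.
- knob (a joint): Travel of the palm knob in m: 0 at rest (up), grows as it is pressed down, bottom stop at 0.046. It springs back by itself: 1.5 N to start, 150 N/m; from 0.030, where the foot meets a seated bracket, the foot's spring adds 2 N and 700 N/m: about 12 N in all at 0.035.
- foot: Raised hold-down foot over the stem end of the nest: rubber disc 20 mm across, 10 mm thick, on its own spring under the knob's stem. Origin: centre of its underside, at rest 30 mm above a seated bracket's top. It bars lowering the bracket straight in: come down 40 mm or more farther back (nest -x), slide in under it above the strips, then lower.
- strap: Bystander: a plain straight flat steel strap, 140 x 28 x 8 mm, without cross-piece; it lies on one side of the jig and the T bracket on the other. Origin at the centre of its underside, x along it. Leave alone.
- can: Bystander: a paint can, 104 mm across, 118 mm high, beyond the work. Origin at the centre of its underside. Leave alone.
- hammer: Bystander: a hammer lying on the bench beyond the work. Leave alone.
- tape: Bystander: a roll of tape, 90 mm across, 24 mm high, lying flat beyond the jig. Origin at the centre of its underside. Leave alone.
Things that resemble listed ones, but are neither listed nor needed, are in the scene too. Several things look just like the bracket: the one meant starts farthest from the robot's base.

How it is judged:
By the outcome, as a careful person would: the job done as asked, in the order asked, and still so for the second after the job is handed in, while the arm keeps its last pose, push and grip.
It also fails if it takes over 64 s, if anything falls off the work surface, if the arm or the gripper's body presses on something with over 40 N, if the wrist force passes 120 N, or if a joint passes its speed limit or range.

## Robot

A 6-joint arm with a two-finger parallel gripper is mounted at the origin on the work surface. World frame = base frame: x ahead of the robot, y to its left, z up, the work surface at z = 0. Lengths are in m, angles in degrees, forces in N, time in s.
With the tool pointing down it reaches from about 0.375 to 0.9 m from the base axis. Payload 3.1 kg.
Tool frame: the origin (TCP) lies between the finger pads; the fingertips stand 11 mm ahead of it and the grasp point (between the pads) lies 8 mm behind it; z points along the fingers, y is the line along which they close (so a half turn about z gives the same grasp; the last joint's range is limited). The gripper opens to 87 mm and grips with 3 to 60 N. Pads are 19 mm wide; open, the fingers measure 117 mm over their backs; the gripper's body (75 mm by 190 mm) begins 51 mm behind the grasp point.
Start: joints at [-80.185, 30.224, 82.088, -0, 67.689, -10.227], TCP at [0.214, -0.587, 0.234] pointing down, gripper open.
Joint ranges: [-176.69, 176.69], [-43.24, 126.21], [12.49, 139.97], [-82, 262], [0, 151.66], [-163.58, 163.58]. Speed limits (degrees/s): [159.86, 159.86, 180, 180, 180, 180].

## Interface

Orientations are given as a 3x3 rotation matrix whose columns are the frame's x, y, z axes.
In Python, from rig import bot gives the robot as it stands.
- The arm moves only by the tool apply_moves, never from a script. Its argument "steps" is a list that holds one entry, the list of rows, each a list of 7 numbers: the shift along the tool's x, y, z in cm, then the turn, a rotation vector about the tool's x, y, z in degrees, then the gripper command: -1 is shut, 1 is fully open, values between are in proportion. In form: [[[dx, dy, dz, rx, ry, rz, jaw], ...]]. A call has 1 to 20 rows; each row is the pose to reach, as a shift and turn from the pose commanded when the call began, along the tool's axes at that moment; what a row does not reach only later rows make up. A row lasts 1/8 s, in which the tool goes at most 62.5 mm and 10.7 degrees, less where a joint would pass 70% of its speed; a pose out of reach is approached as far as the arm can. A call with a gripper value outside its range is refused whole. The fingers move at their own pace and stop on an object; the grip force is fixed at half the most. Time passes only in rows, so rows that repeat a pose let the fingers close. It gives the time, the measured TCP pose, the force, the opening and the grip force at its end, in the units of the state.
- bot.read_state(): the state, without advancing time (a new reading comes with each control period).
- bot.capture(name): name is "side" or "top" or "wrist"; returns the picture (384x512x3 uint8, blue, green, red); there is no depth.
- bot.camera_model(name): a dict with "intrinsics" (3x3 intrinsics, pixels), "R" (3x3) and "t" (3): a world point X has camera coordinates R X + t. Camera axes: x right, y down, z forward; pixel columns grow to the right and rows downward; lengths in m; the calibration is good to about 2 mm. A picture is of the moment at which its call begins: read the wrist's pose just before it. camera_model takes no time and is no camera call; for the wrist camera it gives the pose at the moment of the call.
- bot.hand_in(): hands the job in; it is judged then, once.
The state is a dict: "time_s": time; "joint_positions": joint angles; "qvel": joint speeds; "tau": joint torques, N m; "position": TCP position; "tcp_rot": TCP orientation; "force": force on the tool from outside, world axes, zero at the start; "moment": the same for the moment, N m; "opening": opening from 0.0 (shut) to 1.0 (fully open); "grasp_force": force on a finger pad.
Only numpy, scipy, OpenCV 4.12 (cv2) and the standard library are available. Lean on these libraries where they do the work, as an engineer would, in place of code of your own. Each camera call takes 0.05 s, during which the arm holds its last target. There are 200 camera calls.

## Working session

There is one attempt and no reset: what is moved stays moved. The work goes in short steps, Python scripts to look and compute and a tool call to move; the robot and the scene stay as the last step left them, time stands still between calls to the robot, and variables do not carry over. Pictures are saved under pics/ and viewed, at most 10 in all, crops included, and the job is handed in when it is done.

Besides the shell and the picture viewer there is one more tool, called after "Request:" as name(argument=value, ...), one argument or row to a line, values as JSON. apply_moves: Moves the arm, as the interface text tells. Its arguments: {"type":"object","properties":{"steps":{"type":"array","items":{"type":"array","items":{"type":"array","items":{"type":"number"}}}}},"required":["steps"]}

```bash
ls; mkdir -p pics; cat > h.py <<'E'
import numpy as np, cv2
from rig import bot
def ray(cam,uv,z,m=None):
    m=m or bot.camera_model(cam); K,R,t=[np.array(m[k],float) for k in("intrinsics","R","t")]
    d=R.T@np.linalg.solve(K,[uv[0],uv[1],1]); c=-R.T@t
    return c+d*(z-c[2])/d[2]
def proj(cam,X,m=None):
    m=m or bot.camera_model(cam); K,R,t=[np.array(m[k],float) for k in("intrinsics","R","t")]
    p=K@(R@np.array(X,float)+t); return p[:2]/p[2]
E
python3 - <<'E'
from h import *
for c in("top","side"):
    im=bot.capture(c); cv2.imwrite(f"pics/{c}.png",im)
    cv2.imwrite(f"pics/{c}1.png",cv2.resize(im,(800,600),interpolation=cv2.INTER_CUBIC))
    m=bot.camera_model(c); print(c,-np.array(m["R"]).T@np.array(m["t"]))
s=bot.read_state(); print(s["position"],s["tcp_rot"],s["time_s"])
E
```

```text
pics
top [0.42119762 0.01167324 1.33719322]
side [ 0.49996768 -0.86693358  0.99263642]
[ 0.21411798 -0.58650331  0.23267014] [[ 9.39441537e-01  3.42709050e-01 -3.24484826e-04]
 [ 3.42709018e-01 -9.39439626e-01  1.92832966e-03]
 [ 3.56022122e-04 -1.92275686e-03 -9.99998088e-01]] 0.1
```

View pics/top1.png

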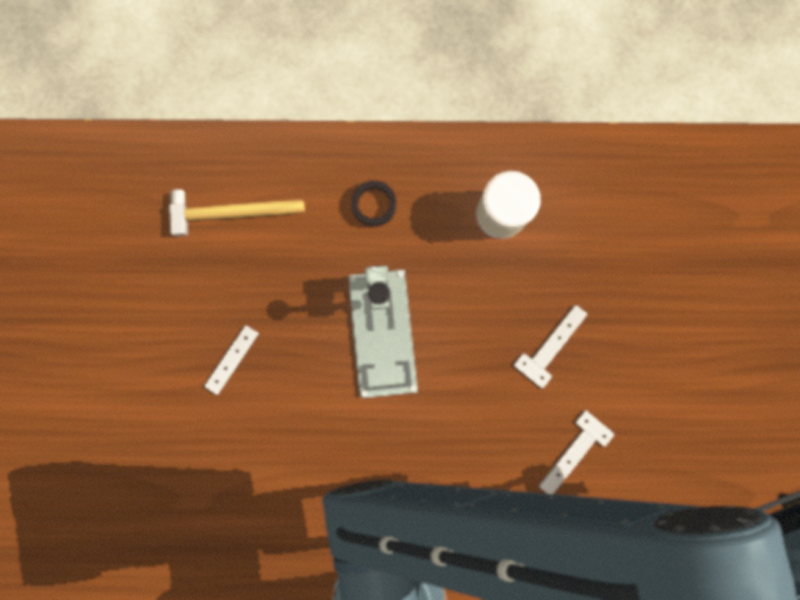

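View pics/side1.png

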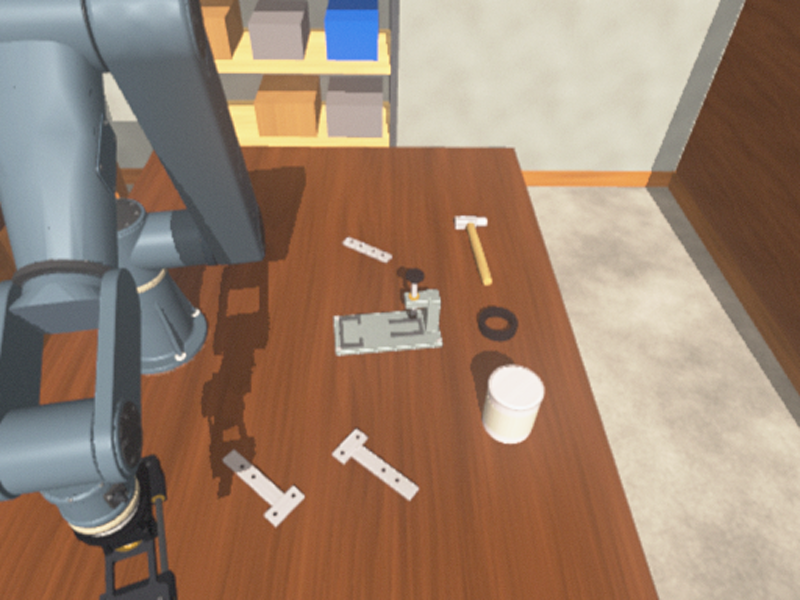

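The top view shows two T brackets: A has its cross at (533,370) and free end at (580,312), and B has its cross at (595,428) and end at (550,490). The strap is at (232,360), the jig at (383,333) and the knob at (378,293). A is farther up the picture, so farther from the base, and fits the description. I'll confirm it in a crop.

```bash
python3 - <<'E'
from h import *
im=cv2.imread("pics/top.png")
# crop x 215:405, y 165:320 (native)
c=im[165:315,210:410]; cv2.imwrite("pics/crop.png",cv2.resize(c,(800,600),interpolation=cv2.INTER_CUBIC))
f=.64
for n,p,z in(("A cross",(533,370),.008),("A end",(580,312),.008),("B cross",(595,428),.008),("B end",(550,490),.008),("knob",(378,293),.18),("jig bl",(361,397),.012),("jig br",(417,390),.012),("jig tl",(349,275),.012),("jig tr",(404,270),.012)):
    X=ray("top",np.array(p)*f,z);print(n,X.round(3),np.hypot(X[0],X[1]).round(3))
E
```

```text
A cross [ 0.442 -0.282  0.008] 0.524
A end [ 0.556 -0.377  0.008] 0.672
B cross [ 0.33  -0.4    0.008] 0.518
B end [ 0.213 -0.309  0.008] 0.375
knob [0.57 0.02 0.18] 0.571
jig bl [0.39  0.053 0.012] 0.394
jig br [ 0.403 -0.055  0.012] 0.407
jig tl [0.628 0.078 0.012] 0.632
jig tr [ 0.638 -0.03   0.012] 0.639
```

View pics/crop.png

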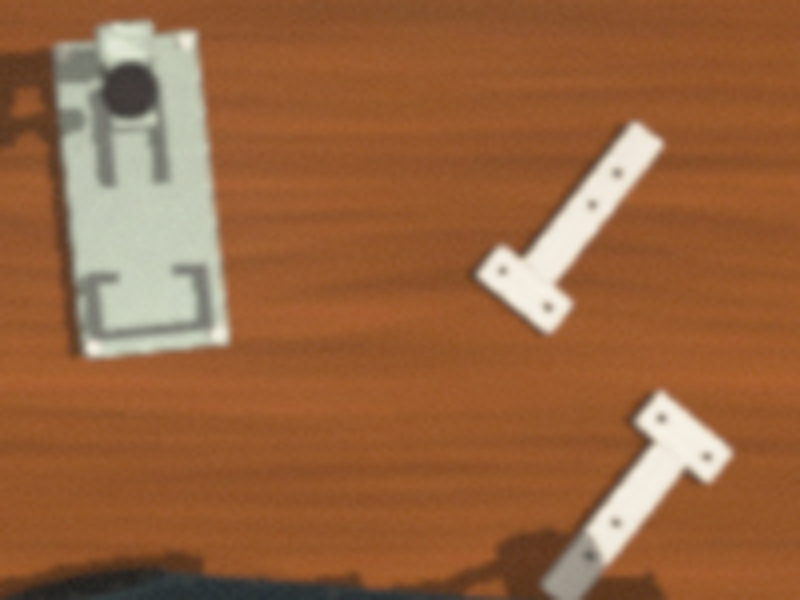

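Crop: bracket A has its cross centre at (524,290) and stem end at (648,133), and it is clearly farther from the base than B at (683,437). The jig's corners are (56,45), (198,33), (228,343), (85,357), its stem rails are around (134,183), and the cross nest is around (151,302).

```bash
python3 - <<'E'
from h import *
g=lambda p,z:ray("top",np.array(p)/4+np.array([210,165])-.4,z)
a=lambda v:np.degrees(np.arctan2(v[1],v[0]))
h=g((524,290),.008);e=g((648,133),.008);d=e-h;L=np.linalg.norm(d);u=d/L
print("A len",L,"(155) ang",a(d),"mid",h+u*.053,e-u*.102)
print("cross ang",a(g((488,260),.008)-g((562,318),.008))) 
c=[g(p,.012) for p in((56,45),(198,33),(228,343),(85,357))]
print([np.linalg.norm(c[i]-c[(i+1)%4]).round(4) for i in range(4)],"angs",a(c[0]-c[3]),a(c[1]-c[2]),a(c[0]-c[1])-90, "centre",np.mean(c,0))
k=g((131,90),.18);print("knob",k)
n1=g((134,183),.017);n2=g((151,302),.017);print("rails",n1,n2,a(n1-n2))
th=np.radians(a(c[0]-c[3])+a(c[1]-c[2]))/2;v=np.array([np.cos(th),np.sin(th),0])
print("nest from knob",k-.088*v,"from n2",n2+.053*v)
E
```

```text
A len 0.15554313035162223 (155) ang -39.303996435140355 mid [ 0.48188198 -0.31370423  0.008     ] [ 0.48230225 -0.31404827  0.008     ]
cross ang 51.6279762296569
[np.float64(0.1095), np.float64(0.2377), np.float64(0.1083), np.float64(0.2386)] angs 5.620121991418076 5.341749487052043 5.013339304523541 centre [0.51438711 0.0111042  0.012     ]
knob [0.57158302 0.01841086 0.18      ]
rails [0.52164795 0.01694805 0.017     ] [0.43182019 0.00399128 0.017     ] 8.207747731805737
nest from knob [0.48398535 0.01000558 0.18      ] from n2 [0.48457788 0.00905355 0.017     ]
```

```bash
cat >> h.py <<'E'
def go(X,phi):
    s=bot.read_state();R=np.array(s["tcp_rot"]);p=np.array(s["position"])
    c,q=np.cos(np.radians(phi)),np.sin(np.radians(phi))
    T=np.array([[c,q,0],[q,-c,0],[0,0,-1]])
    print("shift cm",(R.T@(np.array(X)-p)*100).round(2),"turn",np.degrees(cv2.Rodrigues(R.T@T)[0]).ravel().round(2),"t",s["time_s"])
E
python3 -c "
from h import *
go([.482,-.314,.20],-39.3)"
```

```text
shift cm [ 34.5  -16.41   3.31] turn [-1.100e-01  4.000e-02  5.934e+01] t 0.1
```

Request:
apply_moves(
  steps=[
    [[34.5, -16.4, 3.3, -0.1, 0, 59.3, 1], [34.5, -16.4, 3.3, -0.1, 0, 59.3, 1], [34.5, -16.4, 3.3, -0.1, 0, 59.3, 1], [34.5, -16.4, 3.3, -0.1, 0, 59.3, 1], [34.5, -16.4, 3.3, -0.1, 0, 59.3, 1], [34.5, -16.4, 3.3, -0.1, 0, 59.3, 1], [34.5, -16.4, 3.3, -0.1, 0, 59.3, 1], [34.5, -16.4, 3.3, -0.1, 0, 59.3, 1], [34.5, -16.4, 3.3, -0.1, 0, 59.3, 1], [34.5, -16.4, 3.3, -0.1, 0, 59.3, 1], [34.5, -16.4, 3.3, -0.1, 0, 59.3, 1], [34.5, -16.4, 3.3, -0.1, 0, 59.3, 1]],
  ],
)

```text
time_s: 1.6
position: [0.4817, -0.3154, 0.2006]
tcp_rot: [[0.774, -0.634, -0.0], [-0.634, -0.774, -0.002], [0.001, 0.001, -1.0]]
force: [0.4, 0.2, -0.0]
opening: 0.998
grasp_force: 0.0
```

```bash
python3 - <<'E'
from h import *
go([.482,-.314,.20],-39.3)
im=bot.capture("wrist");cv2.imwrite("pics/w.png",im);cv2.imwrite("pics/w1.png",cv2.resize(im,(800,600),interpolation=cv2.INTER_CUBIC))
import pickle;pickle.dump(bot.camera_model("wrist"),open("w.pkl","wb"))
print(proj("wrist",[.482,-.314,.008])/.64)
s=bot.read_state();print(s["joint_positions"],s["opening"])
E
```

```text
shift cm [-0.07 -0.13  0.06] turn [ 0.09 -0.05 -0.03] t 1.6
[407.66697619 277.93174597]
[-4.42729523e+01  2.87333509e+01  9.12795507e+01 -9.04712845e-02
  5.99285248e+01  8.50839718e+01] 1.0022259533589897
```

View pics/w1.png

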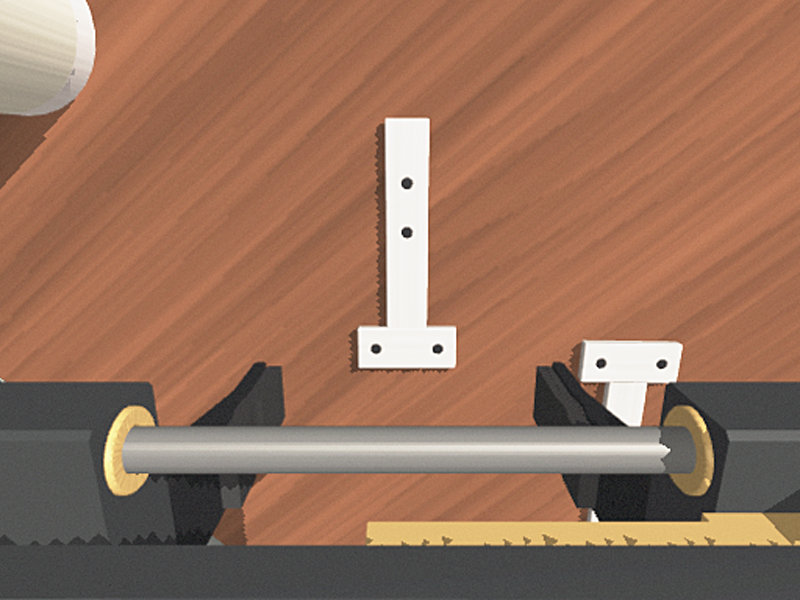

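The wrist view shows stem end at (407,118), cross from (357,327) to (456,367) and stem edges at columns 386 and 429.

```bash
python3 - <<'E'
from h import *
import pickle;m=pickle.load(open("w.pkl","rb"))
g=lambda p,z=.008:ray("wrist",np.array(p)*.64,z,m)
a=lambda v:np.degrees(np.arctan2(v[1],v[0]))
e=g((407.5,118.5));b=g((407,368));b0=g((407,368),0);d=e-b;print(np.linalg.norm(d),np.linalg.norm(e-b0),a(d))
u=d/np.linalg.norm(d);print("mid from end",e-.102*u)
f1=g((379,327));f2=g((434,327));print("cross front",g((407,327))+.038*u)
print("edges ang",a(g((386,118.5))-g((386.5,326))),a(g((429.5,118.5))-g((427.5,326))))
print("w",np.linalg.norm(g((386,118.5))-g((429.5,118.5))))
M=e-.102*u
go([M[0],M[1],.012+.008-.008],-39.3)
E
```

```text
0.16959334542726864 0.17315132910339073 -39.455672712271216
mid from end [ 0.4829095  -0.31431583  0.008     ]
cross front [ 0.48419895 -0.31530195  0.008     ]
edges ang -39.86056911950561 -39.231432943871205
w 0.027426130030744043
shift cm [ 1.000e-02 -1.700e-01  1.886e+01] turn [ 0.08 -0.05 -0.01] t 1.65
```

Request:
apply_moves(
  steps=[
    [[0, -0.15, 6, 0, 0, 0, 1], [0, -0.15, 12, 0, 0, 0, 1], [0, -0.15, 16, 0, 0, 0, 1], [0, -0.15, 18, 0, 0, 0, 1], [0, -0.15, 18.7, 0, 0, 0, 1], [0, -0.15, 18.7, 0, 0, 0, 1], [0, -0.15, 18.7, 0, 0, 0, -1], [0, -0.15, 18.7, 0, 0, 0, -1], [0, -0.15, 18.7, 0, 0, 0, -1], [0, -0.15, 18.7, 0, 0, 0, -1], [0, -0.15, 18.7, 0, 0, 0, -1], [0, -0.15, 18.7, 0, 0, 0, -1], [0, -0.15, 18.7, 0, 0, 0, -1], [0, -0.15, 18.7, 0, 0, 0, -1]],
  ],
)

```text
time_s: 3.4
position: [0.4829, -0.314, 0.0135]
tcp_rot: [[0.774, -0.633, -0.0], [-0.633, -0.774, -0.002], [0.001, 0.002, -1.0]]
force: [0.6, -1.0, 0.3]
opening: 0.319
grasp_force: 30.0
```

```bash
python3 -c "
from h import *
go([.4243,.0037,.16],5.5)"
```

```text
shift cm [-24.63 -20.87 -14.7 ] turn [  0.1   -0.   -44.76] t 3.4
```

Request:
apply_moves(
  steps=[
    [[0, 0, -2, 0, 0, 0, -1], [0, 0, -6, 0, 0, 0, -1], [0, 0, -11, 0, 0, 0, -1], [-2, -1.7, -14.7, 0.1, 0, -4, -1], [-6, -5, -14.7, 0.1, 0, -11, -1], [-10, -8.5, -14.7, 0.1, 0, -18, -1], [-14, -12, -14.7, 0.1, 0, -25, -1], [-18, -15.3, -14.7, 0.1, 0, -32, -1], [-21.5, -18.2, -14.7, 0.1, 0, -39, -1], [-23.7, -20, -14.7, 0.1, 0, -43, -1], [-24.6, -20.9, -14.7, 0.1, 0, -44.8, -1], [-24.6, -20.9, -14.7, 0.1, 0, -44.8, -1], [-24.6, -20.9, -14.7, 0.1, 0, -44.8, -1], [-24.6, -20.9, -14.7, 0.1, 0, -44.8, -1]],
  ],
)

```text
time_s: 5.15
position: [0.4254, 0.0028, 0.16]
tcp_rot: [[0.996, 0.095, 0.001], [0.095, -0.996, -0.0], [0.001, 0.0, -1.0]]
force: [0.2, -0.2, -4.6]
opening: 0.314
grasp_force: 30.0
```

```bash
python3 - <<'E'
from h import *
go([.4243,.0037,.16],5.5)
import pickle;pickle.dump(bot.camera_model("wrist"),open("w2.pkl","wb"))
im=bot.capture("wrist");cv2.imwrite("pics/w2.png",im);cv2.imwrite("pics/w21.png",cv2.resize(im,(800,600),interpolation=cv2.INTER_CUBIC))
s=bot.read_state();print(s["joint_positions"],s["opening"],s["grasp_force"])
E
```

```text
shift cm [-0.1 -0.1  0. ] turn [ 0.02 -0.04 -0.06] t 5.15
[-1.47399643e+01  2.24464750e+01  1.14210930e+02 -4.56974099e-03
  4.33106840e+01  6.98214372e+01] 0.31670399647036573 29.996560513973236
```

View pics/w21.png

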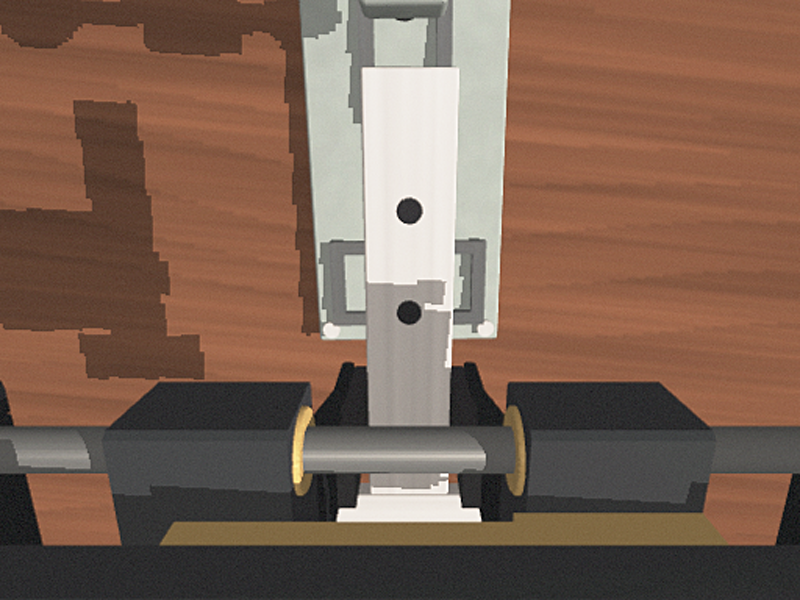

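The wrist view shows the bracket straight in the fingers, with its stem end at (362–459, 67). The cross nest's outer strip corners are (331,240) and (486,240), the plate's near corners are (321,338) and (497,338), and the stem rails have inner edges at about 373 and 437 on row 40.

```bash
python3 - <<'E'
from h import *
import pickle;m=pickle.load(open("w2.pkl","rb"))
g=lambda p,z:ray("wrist",np.array(p)*.64,z,m)
a=lambda v:np.degrees(np.arctan2(v[1],v[0]))
l,r=g((331,240),.017),g((486,240),.017);print("strip w",np.linalg.norm(l-r),a(l-r)-90,(l+r)/2)
l2,r2=g((320.5,338),.012),g((497,338),.012);print("plate w",np.linalg.norm(l2-r2),a(l2-r2)-90,(l2+r2)/2)
l3,r3=g((373,40),.017),g((437,40),.017);print("rails w",np.linalg.norm(l3-r3),(l3+r3)/2)
c1=(l3+r3)/2;c0=(l2+r2)/2;cs=(l+r)/2;print("axis",a(c1-c0),a(c1-cs))
t=np.radians(5.4);v=np.array([np.cos(t),np.sin(t),0])
print("nest est", c0+v*(.088+.0)*0, cs+v*.0)
le,re=g((362,68),.1545),g((459,68),.1545);e=(le+re)/2;print("stem w",np.linalg.norm(le-re),"end",e)
s=bot.read_state();R=np.array(s["tcp_rot"]);print("end in tool",R.T@(e-np.array(s["position"])),a(g((362,68),.1545)-g((366,280),.1545)),a(g((459,68),.1545)-g((454.5,280),.1545)))
E
python3 - <<'E'
import cv2
im=cv2.imread("pics/w2.png")[135:225,195:325];cv2.imwrite("pics/w22.png",cv2.resize(im,(780,540),interpolation=cv2.INTER_CUBIC))
E
```

```text
strip w 0.08919348432621486 5.434395886263019 [0.45872461 0.00604231 0.017     ]
plate w 0.10915617498257624 5.4320510292509425 [3.97506007e-01 4.86773303e-05 1.20000000e-02]
rails w 0.03318922629350916 [0.56204886 0.01771385 0.017     ]
axis 6.127751161440276 6.444825653836907
nest est [3.97506007e-01 4.86773303e-05 1.20000000e-02] [0.45872461 0.00604231 0.017     ]
stem w 0.02716679757610269 end [0.52758303 0.01213591 0.1545    ]
end in tool [0.10272947 0.00048432 0.00555868] 5.167084033531219 5.698759129768535
```

View pics/w22.png

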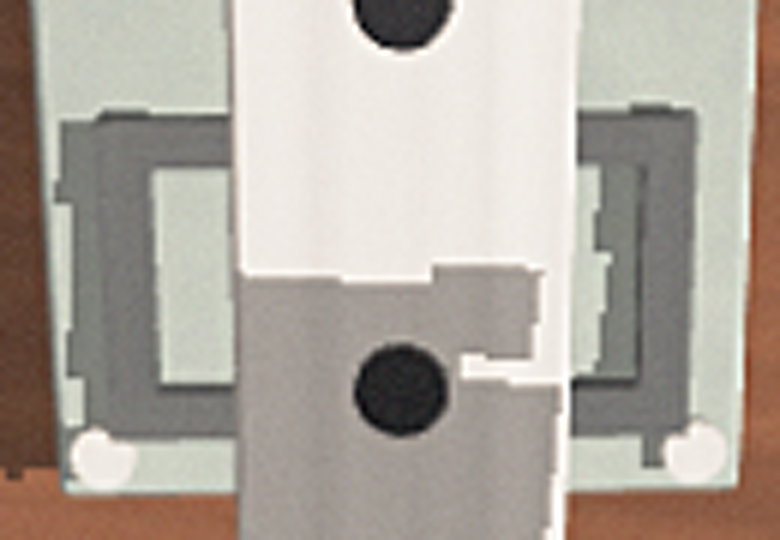

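Crop: the cross nest's inner strip edges are left col 155, right col 642, front row 165 and back row 384 (scale 6, offset 195,135).

```bash
python3 - <<'E'
from h import *
import pickle;m=pickle.load(open("w2.pkl","rb"))
print("cam",-np.array(m["R"]).T@np.array(m["t"]))
g=lambda p,z=.017:ray("wrist",np.array(p)/6+np.array([195,135])-.4,z,m)
t=np.radians(5.43);v=np.array([np.cos(t),np.sin(t),0]);n=np.array([-v[1],v[0],0])
fl,fr,bl,br=g((153,167)),g((645,165)),g((162,384)),g((640,382))
print("w",(fl-fr)@n,(bl-br)@n,"(75) len",(fl-bl)@v,(fr-br)@v,"(35)")
c=(fl+fr+bl+br)/4;N=c+.053*v;print("centre",c,"nest",N)
N[2]=0
s=bot.read_state();p=np.array(s["position"])
# bracket mid is at tool x offset about +0.001
T=N-v*.001
for d,z in((-.06,.16),(-.06,.0415),(0,.0415),(0,.0135)): go(T+v*d+[0,0,z],5.43)
E
```

```text
cam [0.50308814 0.01047007 0.31117829]
w 0.07427990265804668 0.07449116975135148 (75) len 0.03416089111681117 0.03414265387721276 (35)
centre [0.43387623 0.00383789 0.017     ] nest [0.48663839 0.00885326 0.017     ]
shift cm [ 0.07 -0.01  0.  ] turn [ 0.01 -0.03  0.01] t 5.2
shift cm [ 0.06 -0.02 11.85] turn [ 0.01 -0.03  0.01] t 5.2
shift cm [ 6.06 -0.02 11.85] turn [ 0.01 -0.03  0.01] t 5.2
shift cm [ 6.06 -0.02 14.65] turn [ 0.01 -0.03  0.01] t 5.2
```

Request:
apply_moves(
  steps=[
    [[0.1, 0, 5, 0, 0, 0, -1], [0.1, 0, 10, 0, 0, 0, -1], [0.1, 0, 11.8, 0, 0, 0, -1], [0.1, 0, 11.8, 0, 0, 0, -1], [2, 0, 11.8, 0, 0, 0, -1], [4, 0, 11.8, 0, 0, 0, -1], [5.5, 0, 11.8, 0, 0, 0, -1], [6.05, 0, 11.8, 0, 0, 0, -1], [6.05, 0, 11.8, 0, 0, 0, -1], [6.05, 0, 11.8, 0, 0, 0, -1], [6.05, 0, 13, 0, 0, 0, -1], [6.05, 0, 13, 0, 0, 0, -1], [6.05, 0, 13, 0, 0, 0, -1]],
  ],
)

```text
time_s: 6.82
position: [0.4847, 0.0097, 0.0296]
tcp_rot: [[0.995, 0.097, -0.001], [0.097, -0.995, 0.0], [-0.001, -0.0, -1.0]]
force: [-0.5, -0.0, -3.6]
opening: 0.315
grasp_force: 30.0
```

```bash
python3 - <<'E'
from h import *
import pickle
go([.4856,.0087,.0135],5.43)
pickle.dump(bot.camera_model("wrist"),open("w3.pkl","wb"))
im=bot.capture("wrist");cv2.imwrite("pics/w3.png",cv2.resize(im,(800,600),interpolation=cv2.INTER_CUBIC))
E
```

```text
shift cm [0.08 0.1  1.61] turn [-0.02  0.05  0.11] t 6.825
```

View pics/w3.png

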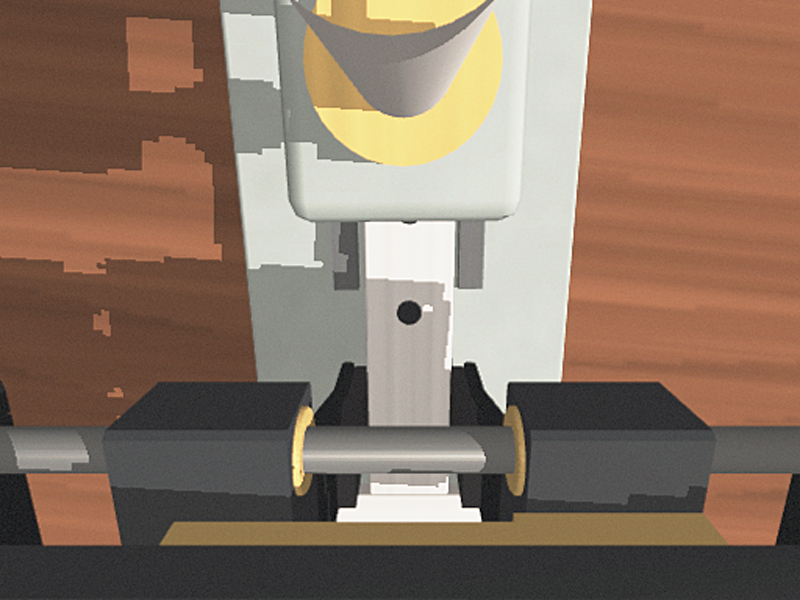

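The stem (cols 366–452) lies centred between the rails (inner edges 358 and 459), passing under the foot. Seated TCP height is 0.0255, because the plate is 12 mm high, so I lower the last 4 mm.

Request:
apply_moves(
  steps=[
    [[0.05, 0, 0.15, 0, 0, 0, -1], [0.05, 0, 0.3, 0, 0, 0, -1], [0.05, 0, 0.4, 0, 0, 0, -1], [0.05, 0, 0.45, 0, 0, 0, -1], [0.05, 0, 0.45, 0, 0, 0, -1], [0.05, 0, 0.45, 0, 0, 0, -1]],
  ],
)

```text
time_s: 7.62
position: [0.4856, 0.0097, 0.0256]
tcp_rot: [[0.995, 0.097, 0.0], [0.097, -0.995, -0.0], [0.0, 0.0, -1.0]]
force: [0.1, 0.1, -3.9]
opening: 0.317
grasp_force: 30.0
```

Request:
apply_moves(
  steps=[
    [[0, 0, 0.05, 0, 0, 0, -1], [0, 0, 0.1, 0, 0, 0, -1], [0, 0, 0.1, 0, 0, 0, -1], [0, 0, 0.1, 0, 0, 0, -1]],
  ],
)

```text
time_s: 8.12
position: [0.4856, 0.0097, 0.0254]
tcp_rot: [[0.995, 0.097, 0.001], [0.097, -0.995, -0.0], [0.001, 0.0, -1.0]]
force: [-1.9, 0.1, 6.0]
opening: 0.317
grasp_force: 30.0
```

Request:
apply_moves(
  steps=[
    [[0, 0, -0.05, 0, 0, 0, 0.2], [0, 0, -0.05, 0, 0, 0, 0.2], [0, 0, -0.05, 0, 0, 0, 0.2], [0, 0, -0.05, 0, 0, 0, 0.2], [0, 0, -0.05, 0, 0, 0, 0.2], [0, 0, -3, 0, 0, 0, 0.2], [0, 0, -9, 0, 0, 0, 0.2], [0, 0, -15, 0, 0, 0, 0.2], [-1, 0, -21, 0, 0, 0, -1], [-3, 0, -25, 0, 0, 0, -1], [-5, 0, -26, 0, 0, 0, -1], [-5, 0, -26, 0, 0, 0, -1], [-5, 0, -26, 0, 0, 0, -1], [-5, 0, -26, 0, 0, 0, -1]],
  ],
)

```text
time_s: 9.88
position: [0.4361, 0.0049, 0.2836]
tcp_rot: [[0.995, 0.097, -0.001], [0.097, -0.995, 0.0], [-0.001, -0.001, -1.0]]
force: [-0.2, 0.0, -0.2]
opening: 0.033
grasp_force: 0.0
```

```bash
python3 - <<'E'
from h import *
import pickle
pickle.dump(bot.camera_model("wrist"),open("w4.pkl","wb"))
im=bot.capture("wrist");cv2.imwrite("pics/w4.png",cv2.resize(im,(800,600),interpolation=cv2.INTER_CUBIC))
go([.5725,.018,.22],5.43)
E
```

```text
shift cm [13.72  0.02  6.34] turn [-0.03  0.08  0.12] t 9.925
```

View pics/w4.png

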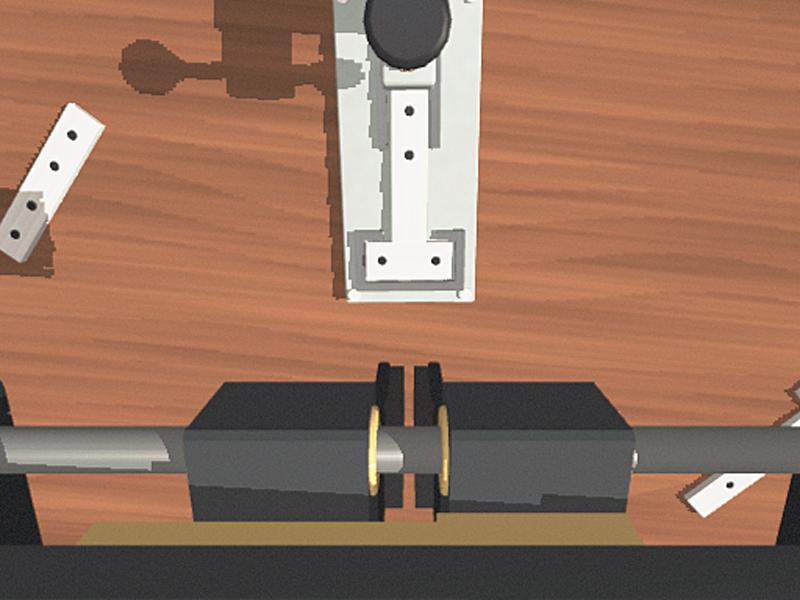

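The bracket lies within the strips all round, with its cross at (365–452, 242–281). The knob is at about (407,20).

```bash
python3 - <<'E'
from h import *
import pickle;m=pickle.load(open("w4.pkl","rb"))
print(ray("wrist",np.array((407.5,20))*.64,.175,m))
go([.573,.0178,.22],5.43);go([.573,.0178,.156],5.43)
E
```

```text
[0.57378873 0.01893508 0.175     ]
shift cm [13.76  0.04  6.34] turn [-0.03  0.08  0.12] t 9.925
shift cm [13.77  0.04 12.74] turn [-0.03  0.08  0.12] t 9.925
```

Request:
apply_moves(
  steps=[
    [[5, 0.05, 1, 0, 0, 0, -1], [10, 0.05, 4, 0, 0, 0, -1], [13, 0.05, 6.3, 0, 0, 0, -1], [13.75, 0.05, 6.3, 0, 0, 0, -1], [13.75, 0.05, 6.3, 0, 0, 0, -1], [13.75, 0.05, 8, 0, 0, 0, -1], [13.75, 0.05, 9.5, 0, 0, 0, -1], [13.75, 0.05, 10.5, 0, 0, 0, -1], [13.75, 0.05, 11.3, 0, 0, 0, -1], [13.75, 0.05, 11.8, 0, 0, 0, -1], [13.75, 0.05, 11.8, 0, 0, 0, -1], [13.75, 0.05, 11.8, 0, 0, 0, -1]],
  ],
)

```text
time_s: 11.42
position: [0.5721, 0.0176, 0.1668]
tcp_rot: [[0.995, 0.097, -0.001], [0.097, -0.995, -0.0], [-0.001, 0.0, -1.0]]
force: [-2.8, -0.3, 4.8]
opening: 0.004
grasp_force: 2.6
```

Request:
apply_moves(
  steps=[
    [[0, 0, 0.4, 0, 0, 0, -1], [0, 0, 0.7, 0, 0, 0, -1], [0, 0, 0.95, 0, 0, 0, -1], [0, 0, 1.1, 0, 0, 0, -1], [0, 0, 1.1, 0, 0, 0, -1], [0, 0, 1.1, 0, 0, 0, -1], [0, 0, 1.1, 0, 0, 0, -1]],
  ],
)

```text
time_s: 12.3
position: [0.5722, 0.0176, 0.1571]
tcp_rot: [[0.995, 0.097, -0.0], [0.097, -0.995, -0.0], [-0.0, 0.0, -1.0]]
force: [-4.9, -0.2, 12.1]
opening: 0.007
grasp_force: 6.0
```

```bash
python3 - <<'E'
from h import *
s=bot.read_state();print(s["position"],s["force"],s["time_s"])
im=bot.capture("side");
m=proj("side",[.53,.01,.06]).astype(int);print(m)
c=im[m[1]-75:m[1]+75,m[0]-100:m[0]+100];cv2.imwrite("pics/s5.png",cv2.resize(c,(800,600),interpolation=cv2.INTER_CUBIC))
E
```

```text
[0.57218467 0.01757441 0.15714373] [-4.92682246 -0.17807585 12.07081894] 12.3
[252 201]
```

View pics/s5.png

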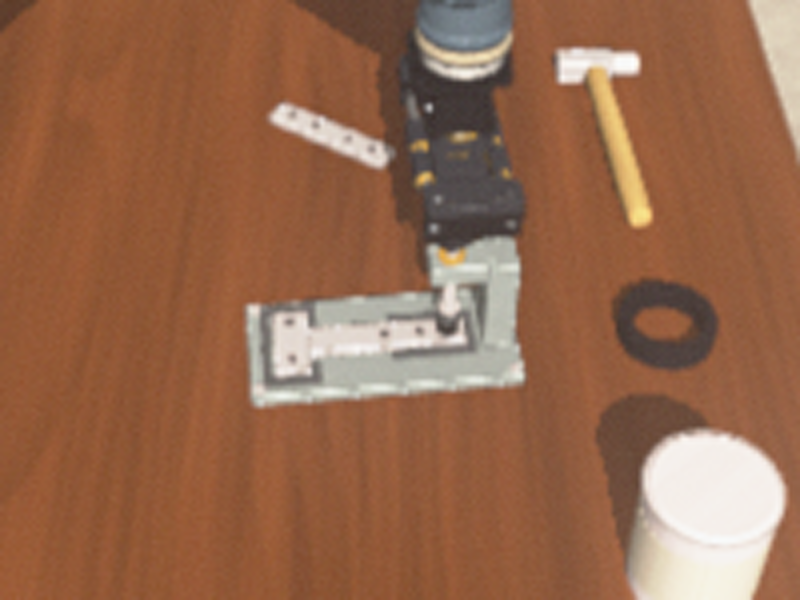

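The foot, at (448,322) in the crop, sits on the seated stem. A push of 12.1 N matches about 35 mm of travel.

```bash
python3 -c "
from rig import bot
print(bot.hand_in())"
```

```text
the job is handed in; nothing more can be done
None
```

The T bracket lies flat in the jig's nest and is released. The arm is holding the palm knob down about 34–35 mm with 12 N, the foot clamps the stem, and the job was handed in after about 12 s, with no verdict returned.

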